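# Clear the scale, then weigh out three chocolates

### The job

The honey jar was left in the pan of the kitchen scale: take it off and stand it upright on the chopping board. Then pick up the steel scoop and tip exactly three of its five chocolate cubes into the empty pan, without touching the cubes with the fingers, and stop there. Set the scoop down level on the tiled worktop with the other two cubes still in it, and leave everything else where it is.

Things in the scene. Friction and masses are not known exactly. Their poses are not given: they have to be found in the camera images.
- honey_jar: round glass honey jar with a green lid, 62 to 68 mm wide, 84 mm tall, about 250 g, standing in the middle of the scale's pan at the start. Origin: centre of its underside, z up.
- board: brown wooden chopping board lying flat and fixed on the worktop, 190 mm (its x) by 280 mm (its y), 21 mm thick, nothing on it. Origin: centre of its underside.
- pan_floor (a point): centre of the inner floor of the scale's round steel pan, 140 mm above the worktop when the pan is empty. Shallow dish: flat floor of 100 mm diameter, mouth 172 mm across over all, rim 24 mm above this point. It only moves straight down on a soft spring (245 N/m, 4 mm per 100 g, stop at 24 mm).
- scale: red drum-shaped kitchen scale, dial towards the robot (-x), fixed on the worktop left or right of the board; drum 104 mm across, all within the outline of the pan on top of it. Origin: centre of its foot, below the middle of the pan.
- needle (a joint): black needle of the scale's dial, rad: 0 (up) with the pan empty, growing clockwise seen from the front by 1.1 rad per 100 g, so 0.165 rad for each chocolate cube in the pan; about 2.8 rad with the honey jar. Settles in about 0.3 s. Short ticks every 20 g, long ones every 100 g.
- scoop: narrow steel scoop with a wooden grip, 130 g. Trough open in front (+x) and on top: 130 mm long (x -65 to +65 mm), 26 mm wide inside, floor 2.5 mm thick, side walls to 24.5 mm height (8.5 mm over the last 25 mm before the mouth). Origin: underside, under the middle of the trough; +x points out of the mouth, z up.
- scoop_grip (a point): point on the scoop's wooden grip at which to hold it: scoop x -112 mm, 27 mm above its underside. The grip is a straight bar along the scoop's x, from x -160 to -76 mm, 16 mm wide, its underside 15 mm and its top 37 mm above the worktop.
- scoop_mouth (a point): middle of the front edge of the trough floor: scoop x +65 mm, 2.5 mm above the underside. Cubes topple off here once their middle has passed it. They slide along the polished trough when the mouth is tipped down by 16 to 23 degrees (friction differs from day to day) and stop when it is levelled again.
- choc1: chocolate cube, 22 mm, 15 g, brown; number 1 of five in single file in the trough, counted from the mouth (cube 1 starts with its middle 25 mm behind the mouth, the others follow every 22.5 mm, cube 5 at the back wall; they cannot pass each other). Origin: middle of its underside as it first lies.
- choc2: chocolate cube, 22 mm, 15 g, brown; number 2 of five in single file in the trough, counted from the mouth (cube 1 starts with its middle 25 mm behind the mouth, the others follow every 22.5 mm, cube 5 at the back wall; they cannot pass each other). Origin: middle of its underside as it first lies.
- choc3: chocolate cube, 22 mm, 15 g, brown; number 3 of five in single file in the trough, counted from the mouth (cube 1 starts with its middle 25 mm behind the mouth, the others follow every 22.5 mm, cube 5 at the back wall; they cannot pass each other). Origin: middle of its underside as it first lies.
- choc4: chocolate cube, 22 mm, 15 g, brown; number 4 of five in single file in the trough, counted from the mouth (cube 1 starts with its middle 25 mm behind the mouth, the others follow every 22.5 mm, cube 5 at the back wall; they cannot pass each other). Origin: middle of its underside as it first lies.
- choc5: chocolate cube, 22 mm, 15 g, brown; number 5 of five in single file in the trough, counted from the mouth (cube 1 starts with its middle 25 mm behind the mouth, the others follow every 22.5 mm, cube 5 at the back wall; they cannot pass each other). Origin: middle of its underside as it first lies.
- mug: orange mug, 101 mm tall, 81 mm wide and 113 mm with its handle, bystander behind the work. Origin: underside.
- pepper_mill: wooden pepper mill, 58 mm wide, 150 mm tall, bystander behind the work. Origin: centre of its underside.
- garlic_bulb: garlic bulb, 60 mm, bystander behind the work near the hob. Origin: underside.
- small_spoon: steel teaspoon, 130 x 26 x 11 mm, lying behind the work, bystander. Origin: its middle, on the underside.
Mind the look-alikes: they are no part of the job. What is shaped like the honey_jar but yellow is not meant.

How it is judged:
On the way, in this order (a step that is already met when the one before it is completed fails the run):
1. the honey jar stands released and upright on the chopping board and the scale's empty pan is back at zero (x of honey_jar in the frame of board between -0.085 and 0.085 m and y of honey_jar in the frame of board between -0.13 and 0.13 m and z of honey_jar in the frame of board between 0.014 and 0.028 m and angle between honey_jar's own z axis and vertical below 0.1 rad and linear speed of honey_jar below 0.02 m/s and contact force between the fingers and honey_jar below 0.2 N and value of joint needle between -0.08 and 0.08 rad), for 0.2 s.
2. a chocolate cube has been tipped into the pan out of the lifted scoop (((horizontal distance between choc1 and pan_floor below 0.082 m and z of choc1 in the frame of pan_floor between -0.006 and 0.07 m) or (horizontal distance between choc2 and pan_floor below 0.082 m and z of choc2 in the frame of pan_floor between -0.006 and 0.07 m) or (horizontal distance between choc3 and pan_floor below 0.082 m and z of choc3 in the frame of pan_floor between -0.006 and 0.07 m) or (horizontal distance between choc4 and pan_floor below 0.082 m and z of choc4 in the frame of pan_floor between -0.006 and 0.07 m) or (horizontal distance between choc5 and pan_floor below 0.082 m and z of choc5 in the frame of pan_floor between -0.006 and 0.07 m)) and height (world z) of scoop_grip above 0.08 m and value of joint needle above 0.0825842 rad), for 0.1 s.
At the end, for the whole second after the job is handed in: Jar upright (within 0.1 rad), at rest, released on the board; scale reads three cubes (needle 0.41 to 0.58 rad); every cube lies in the pan or in the scoop; scoop released, level (within 0.1 rad) on the worktop itself (underside within 10 mm) (x of honey_jar in the frame of board between -0.085 and 0.085 m and y of honey_jar in the frame of board between -0.13 and 0.13 m and z of honey_jar in the frame of board between 0.014 and 0.028 m and angle between each of honey_jar, scoop's own z axis and vertical below 0.1 rad and linear speed of each of honey_jar, scoop below 0.02 m/s and value of joint needle between 0.412921 and 0.578089 rad and ((horizontal distance between choc1 and pan_floor below 0.082 m and z of choc1 in the frame of pan_floor between -0.006 and 0.07 m) or (x of choc1 in the frame of scoop between -0.075 and 0.075 m and y of choc1 in the frame of scoop between -0.018 and 0.018 m and z of choc1 in the frame of scoop between -0.004 and 0.032 m)) and ((horizontal distance between choc2 and pan_floor below 0.082 m and z of choc2 in the frame of pan_floor between -0.006 and 0.07 m) or (x of choc2 in the frame of scoop between -0.075 and 0.075 m and y of choc2 in the frame of scoop between -0.018 and 0.018 m and z of choc2 in the frame of scoop between -0.004 and 0.032 m)) and ((horizontal distance between choc3 and pan_floor below 0.082 m and z of choc3 in the frame of pan_floor between -0.006 and 0.07 m) or (x of choc3 in the frame of scoop between -0.075 and 0.075 m and y of choc3 in the frame of scoop between -0.018 and 0.018 m and z of choc3 in the frame of scoop between -0.004 and 0.032 m)) and ((horizontal distance between choc4 and pan_floor below 0.082 m and z of choc4 in the frame of pan_floor between -0.006 and 0.07 m) or (x of choc4 in the frame of scoop between -0.075 and 0.075 m and y of choc4 in the frame of scoop between -0.018 and 0.018 m and z of choc4 in the frame of scoop between -0.004 and 0.032 m)) and ((horizontal distance between choc5 and pan_floor below 0.082 m and z of choc5 in the frame of pan_floor between -0.006 and 0.07 m) or (x of choc5 in the frame of scoop between -0.075 and 0.075 m and y of choc5 in the frame of scoop between -0.018 and 0.018 m and z of choc5 in the frame of scoop between -0.004 and 0.032 m)) and height (world z) of scoop between -0.006 and 0.01 m); the robot touches nothing.
It fails at once if a chocolate cube touched by the fingers (contact force between the fingers and choc1 above 0.5 N or contact force between the fingers and choc2 above 0.5 N or contact force between the fingers and choc3 above 0.5 N or contact force between the fingers and choc4 above 0.5 N or contact force between the fingers and choc5 above 0.5 N).
It fails at once if the honey jar tipped over (angle between honey_jar's own z axis and vertical above 0.7 rad).
It fails at once if a bystander (mug, pepper mill, garlic, teaspoon) moved by more than 30 mm (distance of any of mug, pepper_mill, garlic_bulb, small_spoon from where it was at the start of the episode above 0.03 m).
It also fails if it takes over 72 s, if anything falls off the work surface, if the arm or the gripper's body presses on something with over 40 N, if the wrist force passes 120 N, or if a joint passes its speed limit or range.

### The arm

A 6-joint arm with a two-finger parallel gripper is mounted at the origin on a cart in front of the work surface, level with it; the furniture and walls round the work are solid. World frame = base frame: x ahead of the robot, y to its left, z up, the work surface at z = 0. Lengths are in m, angles in rad, forces in N, time in s.
With the tool pointing down it reaches from about 0.325 to 0.875 m from the base axis. Payload 4.4 kg.
Tool frame: the origin (TCP) lies at the very end of the fingers, on their centre line; the grasp point (between the pads) lies 19 mm behind it; z points along the fingers, y is the line along which they close (so a half turn about z gives the same grasp; the last joint's range is limited). The gripper opens to 85 mm and grips with 20 to 120 N. Pads are 22 mm wide; open, the fingers measure 114 mm over their backs; the gripper's body (76 mm by 85 mm) begins 54 mm behind the grasp point. The pads swing forward as they close: fully open they stand 13 mm farther back than shut.
Start: joints at [1.038, 0.207, 1.542, -0, 1.393, -0.15], TCP at [0.215, 0.533, 0.231] pointing down, gripper open.
Joint ranges: [-2.73, 2.73], [-0.86, 2.22], [0.23, 2.46], [-1.11, 4.25], [0.08, 2.63], [-2.82, 2.82]. Speed limits (rad/s): [2.79, 2.79, 3.14, 3.14, 3.14, 3.14].

### API

Orientations are given as [roll, pitch, yaw] about the fixed x, y, z axes, in that order (R = Rz(yaw) Ry(pitch) Rx(roll)).
In Python, from workcell import * gives the robot as it stands.
- The arm moves only by the tool step_arm, never from a script. Its argument "series" is a list that holds one entry, the list of rows, each a list of 4 numbers: the shift along the world's x, y, z in m, then the turn about the world's z in rad. In form: [[[dx, dy, dz, twist], ...]]. A call has 1 to 12 rows; each row shifts and turns the commanded pose from where the row before left it; what a row does not reach is not made up. A row lasts 1/12 s, in which the tool goes at most 41.7 mm and 7.16 degrees, less where a joint would pass 70% of its speed; a pose out of reach is approached as far as the arm can. A call with a gripper value outside its range is refused whole. "claw" is the finger opening in m, from 0 to 0.0854, set as the call begins (left out, the last holds). The fingers move at their own pace and stop on an object; "force" is the grip in N (left out, the last holds). Time passes only in rows, so rows that do not move let the fingers close. It gives the time, the measured TCP pose, the force, the opening and the grip force at its end, in the units of the state.
- state(): the state, without advancing time (a new reading comes with each control period).
- capture(name): name is "side" or "top"; returns a dict with "pixels" (420x560x3 uint8, blue, green, red), "camera_matrix" (3x3 intrinsics, pixels), "k1" (the pictures are not rectified: a ray, as slopes to the right and down, at radius r is drawn at 1 + k1 r^2 times it, then the intrinsics apply), "extrinsics" (4x4, takes a point from world to camera coordinates). Camera axes: x right, y up, looking along -z (the intrinsics and any distortion apply to the point x, -y, -z); pixel columns grow to the right and rows downward; lengths in m; the calibration is good to about 2 mm. A picture is of the moment at which its call begins. There is no depth.
- close_job(): hands the job in; it is judged then, once.
Trained networks look in the newest picture that a camera, given by its name, has taken for a name from the list of things; names that differ only in an ending like _2 or _b are one class to them, and where a whole thing is asked for, a point or a joint stands for the part that bears it (a point fixed in the world has none). Each returns a list of dicts, best first, with "confidence" (0 to 1); they miss things now and then, are a little off and sometimes report something else, mostly with a low value. They report only what shows in the picture. A call takes as long as a camera call. They do not tell look-alikes from the thing itself.
- regions_of(query, camera): "region" (420x560 bool, what is visible of it) and "extent" ([centre column, centre row, width, height] in pixels, round what is visible of it).
- spot_point(query, camera): "centre" ([row, column] in pixels: a listed point, or the origin of a listed thing).
The state is a dict: "t": time; "joint_positions": joint angles; "qvel": joint speeds; "tau": joint torques, N m; "eef_pos": TCP position; "ee_rot": TCP orientation; "contact_force": force on the tool from outside, world axes, zero at the start; "moment": the same for the moment, N m; "opening": opening from 0.0 (shut) to 1.0 (fully open); "grasp_force": force on a finger pad.
Only numpy, scipy, OpenCV 4.12 (cv2) and the standard library are available. Lean on these libraries where they do the work, as an engineer would, in place of code of your own. Each camera call takes 0.05 s, during which the arm holds its last target. There are 200 camera calls.

## Working session

There is one attempt and no reset: what is moved stays moved. The work goes in short steps, Python scripts to look and compute and a tool call to move; the robot and the scene stay as the last step left them, time stands still between calls to the robot, and variables do not carry over. Pictures are saved under pics/ and viewed, at most 12 in all, crops included, and the job is handed in when it is done.

Besides the shell and the picture viewer there is one more tool, called after "Emit:" by a JSON object that holds its "fn" and its "kwargs", one argument or row to a line. step_arm: Moves the arm, as the interface text tells. Its arguments: {"type":"object","properties":{"series":{"type":"array","items":{"type":"array","items":{"type":"array","items":{"type":"number"}}}},"claw":{"type":"number"},"force":{"type":"number"}},"required":["series"]}

```bash
mkdir -p pics
cat > h.py <<'E'
from workcell import *
import numpy as np, cv2
def ray(c,px):
    K=c["camera_matrix"];E=np.array(c["extrinsics"]);k=c["k1"]
    u,v=px; d=np.array([(u-K[0][2])/K[0][0],(v-K[1][2])/K[1][1]]);s=d.copy()
    for _ in range(30): s=d/(1+k*(s@s))
    R=E[:3,:3];return -R.T@E[:3,3],R.T@np.array([s[0],-s[1],-1])
def at_z(c,px,z):
    o,d=ray(c,px);return (o+d*(z-o[2])/d[2]).round(4)
def proj(c,p):
    K=c["camera_matrix"];E=np.array(c["extrinsics"]);q=E[:3,:3]@np.array(p)+E[:3,3]
    s=np.array([q[0],-q[1]])/-q[2];s=s*(1+c["k1"]*(s@s));return np.array([K[0][0]*s[0]+K[0][2],K[1][1]*s[1]+K[1][2]]).round(1)
def tri(a,pa,b,pb):
    (o,d),(q,e)=ray(a,pa),ray(b,pb);d=d/np.linalg.norm(d);e=e/np.linalg.norm(e)
    t=np.linalg.lstsq(np.c_[d,-e],q-o,rcond=None)[0];x,y=o+d*t[0],q+e*t[1]
    return ((x+y)/2).round(4),round(float(np.linalg.norm(x-y)),4)
E
python3 - <<'E'
from h import *
C={n:capture(n) for n in("side","top")}
for n in C:
    cv2.imwrite(f"pics/{n}0.png",C[n]["pixels"]);print(n,ray(C[n],(280,210)))
P={}
for q in "honey_jar board pan_floor scale scoop scoop_grip scoop_mouth choc1 mug pepper_mill garlic_bulb small_spoon".split():
    for n in C:
        r=spot_point(q,n);print(q,n,[(round(x["confidence"],2),[round(float(v),1) for v in x["centre"]]) for x in r[:3]])
        if r:P[q,n]=r[0]["centre"][::-1]
    if (q,"side") in P and (q,"top") in P:print(q,tri(C["side"],P[q,"side"],C["top"],P[q,"top"]))
print(state())
E
```

```text
side (array([ 0.35013136, -0.8253224 ,  0.78425785]), array([ 0.19909327,  0.72566553, -0.65866042]))
top (array([ 0.45690992, -0.10805738,  1.12424935]), array([ 0.10810224,  0.04240865, -0.99338632]))
honey_jar side [(0.91, [216.3, 259.8]), (0.64, [304.7, 244.4])]
honey_jar top [(0.75, [262.6, 356.0]), (0.68, [237.7, 306.2])]
honey_jar (array([ 0.4618, -0.2269,  0.2359]), 0.0272)
board side [(0.6, [195.5, 243.4])]
board top [(0.89, [238.9, 208.3])]
board (array([ 0.5034,  0.1244, -0.0014]), 0.001)
pan_floor side [(0.84, [218.6, 259.3])]
pan_floor top [(0.66, [234.4, 303.1])]
pan_floor (array([ 0.5038, -0.1177,  0.126 ]), 0.0128)
scale side [(0.66, [255.7, 262.8])]
scale top [(0.66, [241.4, 299.5])]
scale (array([ 0.5019, -0.1115, -0.0011]), 0.006)
scoop side [(0.67, [345.8, 307.6])]
scoop top [(0.71, [227.5, 398.4])]
scoop (array([ 0.5381, -0.3677, -0.0125]), 0.0015)
scoop_grip side [(0.62, [348.1, 253.1])]
scoop_grip top [(0.61, [273.7, 403.9])]
scoop_grip (array([ 0.4228, -0.3707,  0.0302]), 0.0062)
scoop_mouth side [(0.95, [340.4, 338.7]), (0.68, [215.9, 348.1])]
scoop_mouth top
[... 879 characters left out ...]
 -0.1963, -0.0018]), 0.0062)
{'t': 1.3, 'joint_positions': array([ 1.03750420e+00,  2.06584078e-01,  1.54152437e+00,  3.62928603e-05,
        1.39349202e+00, -1.50480022e-01]), 'qvel': array([ 0.00162925, -0.00050995,  0.00033553, -0.00035893,  0.00148329,
        0.00168098]), 'tau': array([-1.47050723e-04, -3.83039367e+01, -2.91967785e+01, -1.48462877e-04,
        6.72144433e-04, -1.18498312e-05]), 'eef_pos': array([0.21476673, 0.5333803 , 0.23127914]), 'ee_rot': array([-3.14159028e+00, -3.64917222e-05,  2.75877415e+00]), 'contact_force': array([0.90998901, 0.66857271, 0.29507428]), 'moment': array([ 0.02135312, -0.00767832, -0.01516477]), 'grasp_force': 0.0, 'opening': 1.0032000811068635}
```

View pics/side0.png

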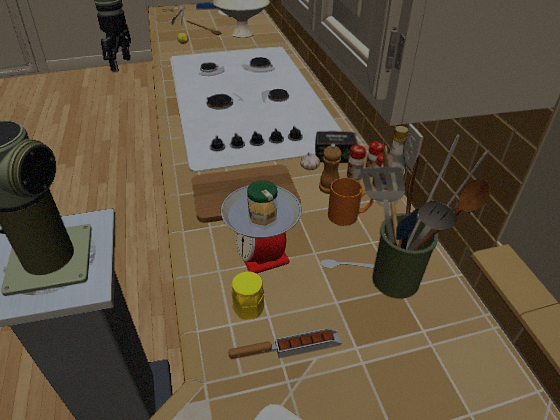

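View pics/top0.png

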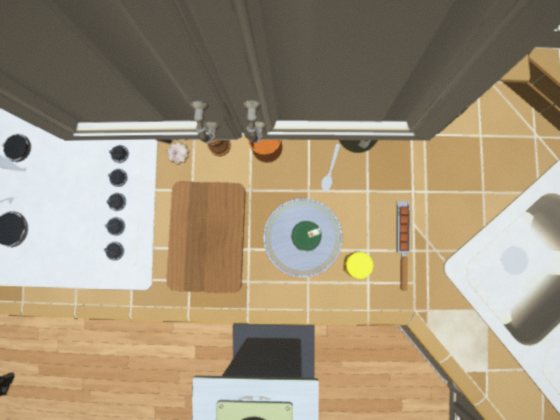

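Run:
```python
from h import *
C={n:capture(n) for n in("side","top")};t=C["top"]
im=t["pixels"];hsv=cv2.cvtColor(im,cv2.COLOR_BGR2HSV)
def mask(lo,hi,box):
    m=cv2.inRange(hsv,lo,hi);z=np.zeros_like(m);x0,y0,x1,y1=box;z[y0:y1,x0:x1]=m[y0:y1,x0:x1];return z
g=mask((40,60,10),(95,255,160),(285,215,330,260));print("lid",cv2.boundingRect(g))
x,y,w,h=cv2.boundingRect(g);print("jar",at_z(t,(x+w/2-.5,y+h/2-.5),.214))
for q,z in (("scale",.154),("board",.021),("scoop",.0245)):
    for n in("top","side"):
        for r in regions_of(q,n)[:2]:
            e=r["extent"];print(q,n,round(r["confidence"],2),e,at_z(C[n],e[:2],z))
            if q=="scoop" and n=="top":
                ys,xs=np.nonzero(r["region"])
                for c in range(int(ys.min()),int(ys.max())+1,8):
                    s=xs[ys==c]; print(c,s.min(),s.max(),at_z(t,(s.mean(),c),.025))
                print(at_z(t,(xs.mean(),ys.min()-.5),.004),at_z(t,(xs.mean(),ys.max()+.5),.037))
cv2.imwrite("pics/c.png",np.hstack([cv2.resize(im[190:300,370:440],None,fx=5,fy=5),cv2.resize(C["side"]["pixels"][320:365,220:350],None,fx=3,fy=3)[:135]if 0 else np.zeros((550,1,3),np.uint8)]))
```

```text
lid (292, 221, 29, 29)
jar [ 0.5043 -0.1238  0.214 ]
scale top 0.65 [303.8, 238.8, 81.0, 76.8] [ 0.499 -0.12   0.154]
scale side 0.79 [259.6, 230.8, 82.0, 91.1] [ 0.4836 -0.1835  0.154 ]
board top 0.74 [207.2, 238.7, 73.1, 107.8] [0.5024 0.1226 0.021 ]
board side 0.68 [284.4, 344.4, 110.7, 31.1] [ 0.4878 -0.3727  0.021 ]
board side 0.57 [245.7, 195.2, 107.4, 55.5] [0.5058 0.097  0.021 ]
scoop top 0.79 [403.1, 244.6, 15.9, 87.2] [ 0.492  -0.3703  0.0245]
202 396 407 [ 0.5993 -0.3678  0.025 ]
210 396 398 [ 0.5789 -0.3561  0.025 ]
218 396 410 [ 0.5587 -0.3684  0.025 ]
226 396 410 [ 0.5386 -0.3706  0.025 ]
234 396 410 [ 0.5185 -0.3703  0.025 ]
242 396 410 [ 0.4984 -0.3701  0.025 ]
250 396 409 [ 0.4784 -0.3668  0.025 ]
258 401 407 [ 0.4585 -0.3721  0.025 ]
266 401 407 [ 0.4387 -0.3719  0.025 ]
274 401 407 [ 0.4189 -0.3717  0.025 ]
282 401 407 [ 0.3991 -0.3715  0.025 ]
290 403 405 [ 0.3793 -0.3713  0.025 ]
[ 0.6034 -0.3766  0.004 ] [ 0.3789 -0.3658  0.037 ]
scoop side 0.84 [285.6, 341.9, 108.5, 31.3] [ 0.4909 -0.3699  0.0245]
```

View pics/c.png

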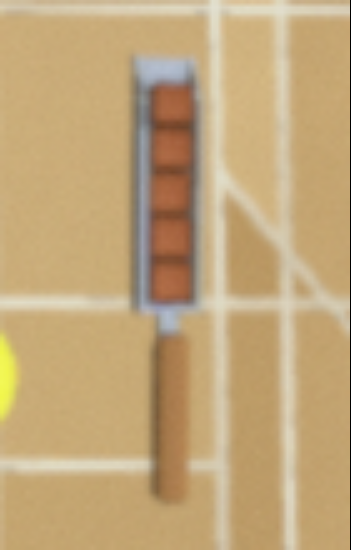

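Emit:
{"fn": "step_arm", "kwargs": {
  "series": [
    [[0.016, -0.0364, 0.003, 0.0213], [0.016, -0.0364, 0.003, 0.0213], [0.016, -0.0364, 0.003, 0.0213], [0.016, -0.0364, 0.003, 0.0213], [0.016, -0.0364, 0.003, 0.0213], [0.016, -0.0364, 0.003, 0.0213], [0.016, -0.0364, 0.003, 0.0213], [0.016, -0.0364, 0.003, 0.0213], [0.016, -0.0364, 0.003, 0.0213], [0.016, -0.0364, 0.003, 0.0213], [0.016, -0.0364, 0.003, 0.0213], [0.016, -0.0364, 0.003, 0.0213]]
  ],
  "claw": 0.0854
}}

```text
t: 2.7
eef_pos: [0.4072, 0.0947, 0.2679]
ee_rot: [3.141, 0.001, 3.015]
contact_force: [1.0, 0.9, 0.1]
opening: 1.0
grasp_force: 0.0
```

Emit:
{"fn": "step_arm", "kwargs": {
  "series": [
    [[0.016, -0.0364, 0.003, 0.0213], [0.016, -0.0364, 0.003, 0.0213], [0.016, -0.0364, 0.003, 0.0213], [0.016, -0.0364, 0.003, 0.0213], [0.016, -0.0364, 0.003, 0.0213], [0.016, -0.0364, 0.003, 0.0213], [0, 0, 0, 0], [0, 0, 0, 0], [0, 0, 0, 0]]
  ]
}}

```text
t: 3.45
eef_pos: [0.5024, -0.1215, 0.2849]
ee_rot: [3.141, -0.001, 3.142]
contact_force: [0.1, 0.3, -0.1]
opening: 1.001
grasp_force: 0.0
```

Emit:
{"fn": "step_arm", "kwargs": {
  "series": [
    [[0.001, -0.001, -0.03, 0], [0, 0, -0.03, 0], [0, 0, -0.025, 0], [0, 0, -0.02, 0], [0, 0, -0.015, 0], [0, 0, -0.008, 0], [0, 0, 0, 0], [0, 0, 0, 0]]
  ]
}}

```text
t: 4.12
eef_pos: [0.5037, -0.1218, 0.1577]
ee_rot: [3.142, 0.0, -3.14]
contact_force: [0.2, 0.5, 0.7]
opening: 0.997
grasp_force: 0.0
```

Emit:
{"fn": "step_arm", "kwargs": {
  "series": [
    [[0, 0, 0, 0], [0, 0, 0, 0], [0, 0, 0, 0], [0, 0, 0, 0], [0, 0, 0, 0], [0, 0, 0, 0], [0, 0, 0, 0], [0, 0, 0, 0]]
  ],
  "claw": 0.05,
  "force": 40
}}

```text
t: 4.78
eef_pos: [0.5041, -0.1231, 0.1576]
ee_rot: [-3.141, 0.001, -3.141]
contact_force: [1.7, -0.7, 1.2]
opening: 0.772
grasp_force: 44.2
```

Emit:
{"fn": "step_arm", "kwargs": {
  "series": [
    [[0, 0, 0.015, 0], [0, 0, 0.03, 0], [0, 0, 0.03, 0], [0, 0, 0.025, 0], [0, 0.01, 0, 0], [0, 0.025, 0, 0], [0, 0.036, 0, 0], [0, 0.036, 0, 0], [0, 0.036, 0, 0], [0, 0.036, 0, 0], [0, 0.036, -0.01, 0], [0, 0.022, -0.02, 0]]
  ]
}}

```text
t: 5.78
eef_pos: [0.5037, 0.1178, 0.2277]
ee_rot: [3.14, 0.002, -3.139]
contact_force: [0.1, 0.6, -2.2]
opening: 0.77
grasp_force: 45.5
```

Emit:
{"fn": "step_arm", "kwargs": {
  "series": [
    [[0, 0.01, -0.035, 0], [0, 0, -0.04, 0], [0, 0, -0.04, 0], [0, 0, -0.03, 0], [0, 0, -0.015, 0], [0, 0, -0.006, 0], [0, 0, -0.004, 0], [0, 0, 0, 0], [0, 0, 0, 0]]
  ]
}}

```text
t: 6.53
eef_pos: [0.5047, 0.1243, 0.0582]
ee_rot: [3.141, 0.002, -3.141]
contact_force: [-0.2, -0.1, -1.7]
opening: 0.769
grasp_force: 45.7
```

Not yet in contact (force z unchanged); lower in small steps.

Emit:
{"fn": "step_arm", "kwargs": {
  "series": [
    [[0, 0, -0.003, 0], [0, 0, -0.003, 0], [0, 0, 0, 0], [0, 0, 0, 0]]
  ]
}}

```text
t: 6.87
eef_pos: [0.504, 0.1242, 0.0517]
ee_rot: [3.142, 0.001, -3.141]
contact_force: [-0.1, 0.2, -2.7]
opening: 0.77
grasp_force: 45.7
```

Emit:
{"fn": "step_arm", "kwargs": {
  "series": [
    [[0, 0, -0.0015, 0], [0, 0, -0.0015, 0], [0, 0, 0, 0], [0, 0, 0, 0]]
  ]
}}

```text
t: 7.2
eef_pos: [0.5043, 0.1243, 0.0502]
ee_rot: [-3.141, 0.001, -3.141]
contact_force: [-3.5, 0.4, 9.0]
opening: 0.77
grasp_force: 46.6
```

Emit:
{"fn": "step_arm", "kwargs": {
  "series": [
    [[0, 0, 0, 0], [0, 0, 0, 0], [0, 0, 0, 0], [0, 0, 0, 0], [0, 0, 0.004, 0], [0, 0, 0.02, 0], [0, 0, 0.035, 0], [0, 0, 0.04, 0], [0, 0, 0.04, 0], [0, 0, 0.04, 0], [0, 0, 0.03, 0]]
  ],
  "claw": 0.0854
}}

```text
t: 8.12
eef_pos: [0.5047, 0.1243, 0.2615]
ee_rot: [3.141, 0.005, -3.141]
contact_force: [0.9, 1.5, -0.6]
opening: 1.003
grasp_force: 0.0
```

Run:
```python
from h import *
C={n:capture(n) for n in("side","top")};t=C["top"]
a=C["side"]["pixels"][165:330,170:350];b=t["pixels"][170:310,160:420]
cv2.imwrite("pics/d.png",np.vstack([cv2.resize(a,(360,330)),cv2.resize(b,(360,194))]))
# scale needle empty reference; pan region
for n in C:
    for q in("pan_floor",):
        print(n,[(round(x["confidence"],2),np.round(x["centre"],1),at_z(C[n],x["centre"][::-1],.14)) for x in spot_point(q,n)[:2]])
for r in regions_of("scale","top")[:1]: e=r["extent"];print(e,at_z(t,e[:2],.164))
print(state()["eef_pos"],state()["contact_force"])
```

```text
side [(0.82, array([215.1, 259.9]), array([ 0.4981, -0.1214,  0.14  ]))]
top [(0.73, array([237.7, 302.1]), array([ 0.502 , -0.1163,  0.14  ]))]
[0.50319096 0.12410758 0.25662569] [-0.47261429  0.28603665 -1.39928816]
```

View pics/d.png

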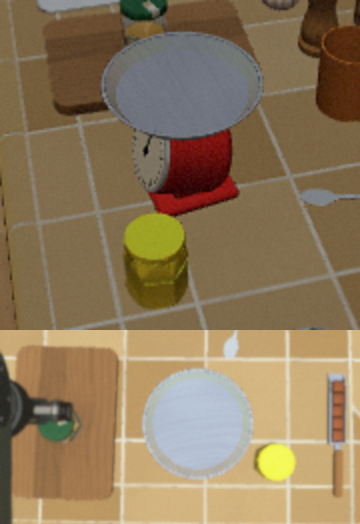

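Emit:
{"fn": "step_arm", "kwargs": {
  "series": [
    [[-0.003, -0.02, 0, 0], [-0.006, -0.04, 0, 0], [-0.006, -0.04, 0, 0], [-0.006, -0.04, 0, 0], [-0.006, -0.04, 0, 0], [-0.006, -0.04, 0, 0], [-0.006, -0.04, 0, 0], [-0.006, -0.04, 0, 0], [-0.006, -0.04, 0, 0], [-0.006, -0.04, 0, 0], [-0.006, -0.04, 0, 0], [-0.006, -0.04, 0, 0]]
  ],
  "claw": 0.05
}}

```text
t: 9.37
eef_pos: [0.4329, -0.3366, 0.2543]
ee_rot: [3.138, -0.004, -3.141]
contact_force: [1.8, 0.1, 0.2]
opening: 0.586
grasp_force: 0.0
```

Emit:
{"fn": "step_arm", "kwargs": {
  "series": [
    [[-0.006, -0.035, -0.02, 0], [0, 0, -0.04, 0], [0, 0, -0.04, 0], [0, 0, -0.04, 0], [0, 0, -0.03, 0], [0, 0, 0, 0], [0, 0, 0, 0]]
  ]
}}

```text
t: 9.95
eef_pos: [0.4264, -0.3681, 0.0835]
ee_rot: [3.135, -0.006, -3.141]
contact_force: [1.1, -0.5, 1.3]
opening: 0.589
grasp_force: 0.0
```

Emit:
{"fn": "step_arm", "kwargs": {
  "series": [
    [[0.001, -0.002, -0.025, 0], [0, 0, -0.025, 0], [0, 0, -0.015, 0], [0, 0, -0.006, 0], [0, 0, 0, 0], [0, 0, 0, 0], [0, 0, 0, 0]]
  ]
}}

```text
t: 10.53
eef_pos: [0.4312, -0.3743, 0.0186]
ee_rot: [-3.138, 0.003, -3.141]
contact_force: [0.3, -0.7, 0.1]
opening: 0.587
grasp_force: 0.0
```

Run:
```python
from h import *
C={n:capture(n) for n in("side","top")}
a=C["side"]["pixels"][270:370,190:350];b=C["top"]["pixels"][190:300,340:440]
cv2.imwrite("pics/e.png",np.hstack([cv2.resize(a,(480,300)),cv2.resize(b,(272,300))]))
s=state();print(s["eef_pos"],s["ee_rot"],s["contact_force"])
```

```text
[ 0.43091303 -0.37403377  0.01824641] [-3.13877029e+00  2.38038870e-03 -3.14086788e+00] [-0.62080828 -0.4157137   0.16113618]
```

View pics/e.png

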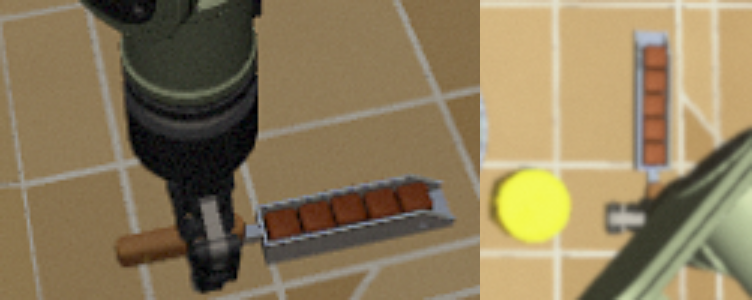

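Emit:
{"fn": "step_arm", "kwargs": {
  "series": [
    [[-0.002, 0.002, -0.005, 0], [0, 0, -0.005, 0], [0, 0, 0, 0], [0, 0, 0, 0]]
  ]
}}

```text
t: 10.97
eef_pos: [0.4273, -0.3702, 0.0056]
ee_rot: [3.14, -0.001, -3.141]
contact_force: [0.8, -0.1, -0.1]
opening: 0.585
grasp_force: 0.0
```

Emit:
{"fn": "step_arm", "kwargs": {
  "series": [
    [[0, 0, 0, 0], [0, 0, 0, 0], [0, 0, 0, 0], [0, 0, 0, 0], [0, 0, 0, 0], [0, 0, 0, 0], [0, 0, 0, 0], [0, 0, 0, 0]]
  ],
  "claw": 0.008,
  "force": 100
}}

```text
t: 11.63
eef_pos: [0.428, -0.371, 0.0066]
ee_rot: [-3.141, 0.0, -3.141]
contact_force: [-0.9, 0.1, 3.3]
opening: 0.172
grasp_force: 97.4
```

Emit:
{"fn": "step_arm", "kwargs": {
  "series": [
    [[0, 0, 0.005, 0], [0, 0, 0.01, 0], [0, 0, 0.015, 0], [0, 0, 0.02, 0], [0, 0, 0.025, 0], [0, 0, 0.025, 0], [0, 0, 0.025, 0], [0, 0, 0.025, 0], [0, 0, 0.02, 0], [0, 0, 0.015, 0], [0, 0, 0.01, 0], [0, 0, 0, 0]]
  ]
}}

```text
t: 12.63
eef_pos: [0.4287, -0.372, 0.2044]
ee_rot: [-3.138, 0.003, -3.141]
contact_force: [0.6, -0.2, -2.0]
opening: 0.171
grasp_force: 97.6
```

```bash
cat > look.py <<'E'
from h import *
import sys
C={n:capture(n) for n in("side","top")};s=state()
print(s["t"],s["eef_pos"],s["contact_force"],s["moment"],s["opening"])
p={}
for q in("scoop_mouth","scoop_grip","scoop"):
    for n in C:
        r=spot_point(q,n); p[q,n]=r[0]["centre"][::-1] if r else None
    if p[q,"side"] is not None and p[q,"top"] is not None: print(q,tri(C["side"],p[q,"side"],C["top"],p[q,"top"]))
S,T=C["side"],C["top"];t=np.array(s["eef_pos"])+[.08,0,.0]
u,v=proj(S,t).astype(int);a,b=proj(T,t).astype(int)
def crop(im,u,v,w,h): u=max(w,min(560-w,u));v=max(h,min(420-h,v));return im[v-h:v+h,u-w:u+w],(u-w,v-h)
A,oa=crop(S["pixels"],u,v,66,50);B,ob=crop(T["pixels"],a,b,66,50)
print("crop origins",oa,ob,"x6")
cv2.imwrite(sys.argv[1],np.hstack([cv2.resize(A,(396,300)),cv2.resize(B,(396,300))]))
E
python3 look.py pics/f.png
```

```text
12.7333 [ 0.42747726 -0.37050759  0.20095968] [ 0.748247   -0.25306396 -2.13280409] [-0.01946691  0.23441992  0.05553268] 0.16866182788616818
scoop_mouth (array([ 0.603 , -0.3721,  0.2027]), 0.0062)
scoop_grip (array([ 0.4245, -0.3729,  0.231 ]), 0.0053)
scoop (array([ 0.5362, -0.3698,  0.1963]), 0.0019)
crop origins (np.int64(231), np.int64(232)) (np.int64(356), np.int64(184)) x6
```

View pics/f.png

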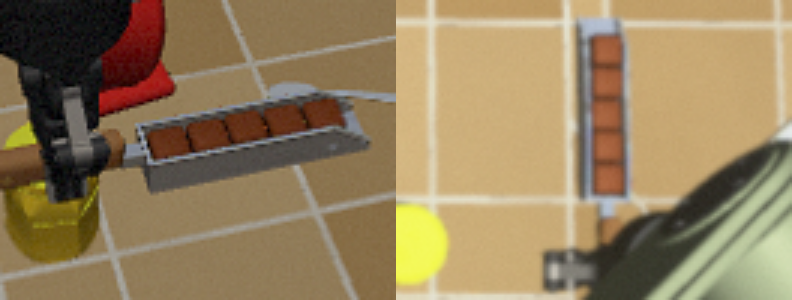

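Emit:
{"fn": "step_arm", "kwargs": {
  "series": [
    [[-0.0063, 0.0065, 0, 0.02], [-0.0126, 0.013, 0, 0.03], [-0.019, 0.0195, 0, 0.04], [-0.019, 0.0195, 0, 0.05], [-0.019, 0.0195, 0, 0.05], [-0.019, 0.0195, 0, 0.05], [-0.019, 0.0195, 0, 0.05], [-0.019, 0.0195, -0.003, 0.05], [-0.0126, 0.013, -0.004, 0.04], [-0.0063, 0.0065, -0.003, 0.02], [0, 0, 0, 0], [0, 0, 0, 0]]
  ]
}}

```text
t: 14.03
eef_pos: [0.2854, -0.2074, 0.1913]
ee_rot: [-3.136, -0.012, -2.752]
contact_force: [-0.2, -0.4, -1.3]
opening: 0.168
grasp_force: 97.8
```

```bash
python3 look.py pics/g.png; python3 -c "
from workcell import *;print(state()['joint_positions'],state()['ee_rot'])"
```

```text
14.1333 [ 0.2859094  -0.20836245  0.19184365] [-0.02760529 -0.12538562 -2.33772564] [-0.10351302  0.12693229 -0.05261314] 0.16937782632651638
scoop_mouth (array([ 0.4487, -0.1473,  0.1947]), 0.0113)
scoop_grip (array([ 0.2865, -0.2067,  0.21  ]), 0.0056)
scoop (array([ 0.3869, -0.1721,  0.1928]), 0.0059)
crop origins (np.int64(135), np.int64(185)) (np.int64(279), np.int64(251)) x6
[-0.86412138 -0.26106312  2.08253313 -0.01335993  1.3201946  -2.82023477] [-3.13759316 -0.01230926 -2.7529866 ]
```

View pics/g.png

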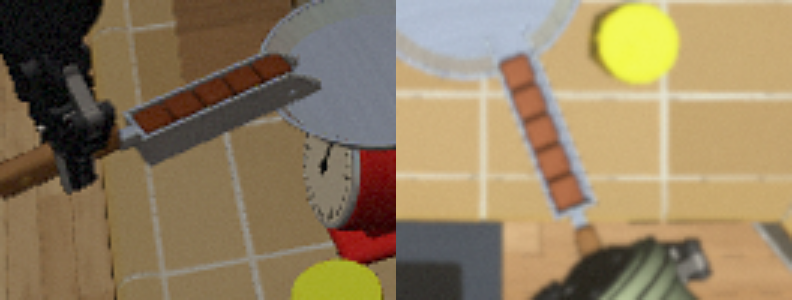

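Emit:
{"fn": "step_arm", "kwargs": {
  "series": [
    [[0.0031, 0.0057, 0, -0.03], [0.0063, 0.0114, 0, -0.06], [0.0094, 0.0171, 0, -0.09], [0.0126, 0.0229, 0, -0.09], [0.0126, 0.0229, 0, -0.09], [0.0126, 0.0229, 0, -0.09], [0.0126, 0.0229, 0, -0.09], [0.0126, 0.0229, 0, -0.09], [0.0126, 0.0229, 0, -0.09], [0.0126, 0.0229, 0, -0.09], [0.0126, 0.0229, 0, -0.09], [0.0126, 0.0229, 0, -0.09]]
  ]
}}

```text
t: 15.43
eef_pos: [0.4178, 0.0344, 0.191]
ee_rot: [-3.138, -0.013, 2.536]
contact_force: [1.0, 0.2, -2.4]
opening: 0.169
grasp_force: 97.8
```

Emit:
{"fn": "step_arm", "kwargs": {
  "series": [
    [[0.0126, 0.0229, 0, -0.09], [0.0126, 0.0229, 0, -0.09], [0.0094, 0.0171, 0, -0.09], [0.0063, 0.0114, 0, -0.09], [0.0031, 0.0057, 0, -0.09], [0, 0, 0, -0.09], [0, 0, 0, -0.09], [0, 0, 0, -0.09], [0, 0, 0, -0.06], [0, 0, 0, -0.03], [0, 0, 0, 0], [0, 0, 0, 0]]
  ]
}}

```text
t: 16.43
eef_pos: [0.4614, 0.1131, 0.191]
ee_rot: [-3.137, -0.013, 1.731]
contact_force: [0.1, -0.1, -1.3]
opening: 0.172
grasp_force: 97.8
```

```bash
cat > cubes.py <<'E'
from h import *
import sys
T=capture("top");s=state();e=np.array(s["eef_pos"]);yaw=s["ee_rot"][2]
print(s["t"],e.round(4),np.round(s["ee_rot"],3),s["joint_positions"].round(2),s["opening"])
z=e[2]+.018  # cube tops in the scoop
im=T["pixels"];hsv=cv2.cvtColor(im,cv2.COLOR_BGR2HSV)
m=cv2.inRange(hsv,(0,110,40),(14,255,190))
phi=yaw-np.pi;d=np.array([np.cos(phi),np.sin(phi)]);n=np.array([-d[1],d[0]])
R=[]
for r in range(100,330):
    for c in np.nonzero(m[r])[0]:
        p=at_z(T,(c,r),z)[:2]-e[:2];R.append((p@d,p@n,c,r))
R=np.array(R);k=(abs(R[:,1])<.022)&(R[:,0]>.03)&(R[:,0]<.2);a=R[k]
h=np.histogram(a[:,0],np.arange(.03,.21,.005));print("along scoop (from TCP):",list(zip((h[1][:-1]*1000).round().astype(int).tolist(),h[0].tolist())))
w=np.array([np.r_[at_z(T,(c,r),.16)[:2]] for _,_,c,r in R[~k]]) if (~k).any() else np.zeros((0,2))
if len(w): q=w[np.hypot(*(w-[.502,-.12]).T)<.09];print("brown in pan",len(q),q.mean(0) if len(q) else "")
u,v=proj(T,[.502,-.12,.17]).astype(int);A=im[v-50:v+50,u-100:u+66]
cv2.imwrite(sys.argv[1],cv2.resize(A,None,fx=4,fy=4))
E
python3 cubes.py pics/h.png
```

```text
16.4833 [0.4614 0.1131 0.191 ] [-3.137 -0.013  1.731] [ 0.05  0.03  1.82  0.01  1.29 -0.11] 0.17047047650091357
along scoop (from TCP): [(30, 2), (35, 2), (40, 1), (45, 0), (50, 14), (55, 20), (60, 20), (65, 21), (70, 22), (75, 21), (80, 21), (85, 22), (90, 18), (95, 20), (100, 20), (105, 21), (110, 20), (115, 19), (120, 20), (125, 22), (130, 19), (135, 18), (140, 20), (145, 19), (150, 22), (155, 13), (160, 0), (165, 0), (170, 0), (175, 0), (180, 0), (185, 0), (190, 0), (195, 0), (200, 0)]
brown in pan 0
```

View pics/h.png

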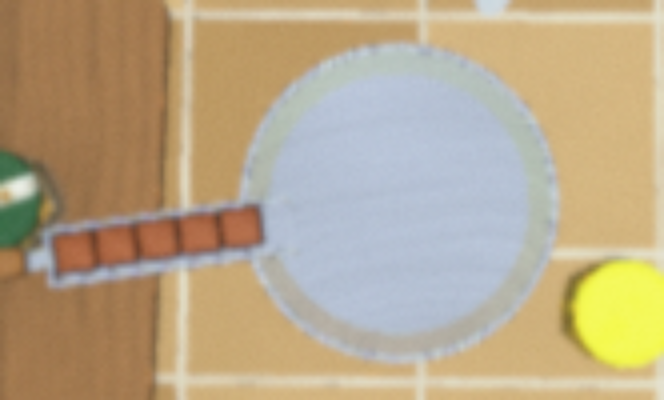

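Emit:
{"fn": "step_arm", "kwargs": {
  "series": [
    [[0.0008, -0.005, 0, 0], [0.0016, -0.01, 0, 0], [0.0024, -0.015, 0, 0], [0.0032, -0.02, 0, 0], [0, 0, 0, 0], [0, 0, 0, 0], [0, 0, 0, 0]]
  ]
}}

```text
t: 17.07
eef_pos: [0.4692, 0.0628, 0.1911]
ee_rot: [-3.137, -0.013, 1.73]
contact_force: [0.3, 0.3, -2.5]
opening: 0.17
grasp_force: 97.8
```

```bash
python3 cubes.py pics/i.png
```

```text
17.1167 [0.4691 0.0631 0.1911] [-3.137 -0.013  1.73 ] [-0.06  0.03  1.82  0.01  1.29 -0.22] 0.16820268555561502
along scoop (from TCP): [(30, 6), (35, 3), (40, 3), (45, 1), (50, 1), (55, 0), (60, 7), (65, 19), (70, 21), (75, 21), (80, 18), (85, 22), (90, 20), (95, 19), (100, 19), (105, 19), (110, 20), (115, 20), (120, 20), (125, 18), (130, 21), (135, 21), (140, 20), (145, 18), (150, 17), (155, 19), (160, 20), (165, 18), (170, 0), (175, 0), (180, 0), (185, 0), (190, 0), (195, 0), (200, 0)]
brown in pan 0
```

Emit:
{"fn": "step_arm", "kwargs": {
  "series": [
    [[-0.0008, 0.005, 0, 0], [-0.0016, 0.01, 0, 0], [-0.0024, 0.015, 0, 0], [-0.0024, 0.015, 0, 0], [-0.0024, 0.015, 0, 0], [-0.0016, 0.01, 0, 0], [-0.0008, 0.005, 0, 0], [0.0008, -0.005, 0, 0], [0.0016, -0.01, 0, 0], [0.0024, -0.015, 0, 0], [0.0032, -0.02, 0, 0], [0.004, -0.025, 0, 0]]
  ]
}}

```text
t: 18.12
eef_pos: [0.4693, 0.0615, 0.1912]
ee_rot: [-3.138, -0.012, 1.731]
contact_force: [1.6, 0.4, -2.8]
opening: 0.169
grasp_force: 97.7
```

Emit:
{"fn": "step_arm", "kwargs": {
  "series": [
    [[0, 0, 0, 0], [0, 0, 0, 0], [0, 0, 0, 0], [0, 0, 0, 0], [0, 0, 0, 0]]
  ]
}}

```text
t: 18.53
eef_pos: [0.4691, 0.0633, 0.1911]
ee_rot: [-3.137, -0.012, 1.731]
contact_force: [-0.0, 0.7, -3.1]
opening: 0.169
grasp_force: 97.7
```

```bash
python3 cubes.py pics/j.png
```

```text
18.5833 [0.4692 0.0634 0.1912] [-3.137 -0.012  1.731] [-0.06  0.03  1.82  0.01  1.29 -0.22] 0.17344656502781022
along scoop (from TCP): [(30, 4), (35, 1), (40, 1), (45, 1), (50, 0), (55, 1), (60, 0), (65, 0), (70, 0), (75, 2), (80, 19), (85, 23), (90, 21), (95, 19), (100, 21), (105, 20), (110, 19), (115, 21), (120, 17), (125, 20), (130, 21), (135, 21), (140, 19), (145, 20), (150, 21), (155, 20), (160, 12), (165, 0), (170, 0), (175, 6), (180, 19), (185, 19), (190, 18), (195, 1), (200, 0)]
brown in pan 0
```

View pics/j.png

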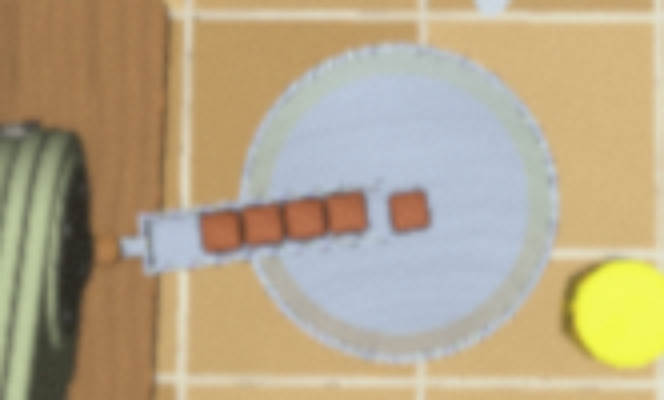

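Emit:
{"fn": "step_arm", "kwargs": {
  "series": [
    [[-0.0038, 0.005, 0, 0], [-0.0056, 0.01, 0, 0], [-0.0064, 0.015, 0, 0], [-0.0072, 0.02, 0, 0], [-0.0072, 0.02, 0, 0], [-0.0064, 0.015, 0, 0], [-0.0046, 0.01, 0, 0], [-0.0028, 0.005, 0, 0], [-0.0008, 0.004, 0, 0], [0, 0, 0, 0]]
  ]
}}

```text
t: 19.42
eef_pos: [0.4242, 0.1676, 0.1912]
ee_rot: [-3.138, -0.012, 1.732]
contact_force: [-0.0, -0.7, -1.1]
opening: 0.169
grasp_force: 97.8
```

Emit:
{"fn": "step_arm", "kwargs": {
  "series": [
    [[0.0008, -0.005, 0, 0], [0.0016, -0.01, 0, 0], [0.0024, -0.015, 0, 0], [0.0032, -0.02, 0, 0], [0.004, -0.025, 0, 0], [0.0048, -0.03, 0, 0], [0, 0, 0, 0], [0, 0, 0, 0], [0, 0, 0, 0], [0, 0, 0, 0], [0, 0, 0, 0]]
  ]
}}

```text
t: 20.33
eef_pos: [0.4411, 0.0625, 0.1911]
ee_rot: [-3.137, -0.012, 1.731]
contact_force: [0.7, 0.9, -2.1]
opening: 0.168
grasp_force: 97.8
```

```bash
python3 cubes.py pics/k.png
```

```text
20.3833 [0.4411 0.0626 0.1911] [-3.137 -0.012  1.732] [-0.06 -0.03  1.89  0.01  1.29 -0.23] 0.17132532651757054
along scoop (from TCP): [(30, 9), (35, 4), (40, 3), (45, 2), (50, 0), (55, 0), (60, 0), (65, 0), (70, 0), (75, 0), (80, 0), (85, 0), (90, 0), (95, 0), (100, 0), (105, 18), (110, 21), (115, 19), (120, 18), (125, 20), (130, 21), (135, 23), (140, 19), (145, 18), (150, 20), (155, 19), (160, 21), (165, 5), (170, 0), (175, 0), (180, 16), (185, 26), (190, 25), (195, 19), (200, 0)]
brown in pan 39 [ 0.50064103 -0.12157949]
```

Emit:
{"fn": "step_arm", "kwargs": {
  "series": [
    [[0.002, 0.005, 0, 0], [0.0044, 0.01, 0, 0], [0.0066, 0.015, 0, 0], [0.0068, 0.02, 0, 0], [0.0068, 0.02, 0, 0], [0.0066, 0.015, 0, 0], [0.0054, 0.01, 0, 0], [0.0042, 0.005, 0, 0], [0.0014, 0.004, 0, 0], [0, 0, 0, 0]]
  ]
}}

```text
t: 21.22
eef_pos: [0.4856, 0.1667, 0.191]
ee_rot: [-3.137, -0.012, 1.731]
contact_force: [-0.2, 0.8, -1.4]
opening: 0.173
grasp_force: 97.8
```

Emit:
{"fn": "step_arm", "kwargs": {
  "series": [
    [[0.0008, -0.005, 0, 0], [0.0016, -0.01, 0, 0], [0.0024, -0.015, 0, 0], [0.0032, -0.02, 0, 0], [0.004, -0.025, 0, 0], [0.0048, -0.03, 0, 0], [0, 0, 0, 0], [0, 0, 0, 0], [0, 0, 0, 0], [0, 0, 0, 0], [0, 0, 0, 0]]
  ]
}}

```text
t: 22.13
eef_pos: [0.5019, 0.0616, 0.1911]
ee_rot: [-3.137, -0.012, 1.731]
contact_force: [-0.7, -0.3, -0.8]
opening: 0.176
grasp_force: 97.8
```

```bash
python3 cubes.py pics/l.png
```

```text
22.1833 [0.502  0.0617 0.1912] [-3.137 -0.012  1.732] [-0.06  0.1   1.75  0.01  1.3  -0.22] 0.17477360283327503
along scoop (from TCP): [(30, 4), (35, 0), (40, 2), (45, 0), (50, 0), (55, 0), (60, 0), (65, 0), (70, 0), (75, 0), (80, 0), (85, 0), (90, 0), (95, 0), (100, 0), (105, 0), (110, 0), (115, 0), (120, 0), (125, 1), (130, 19), (135, 20), (140, 18), (145, 17), (150, 18), (155, 21), (160, 21), (165, 17), (170, 0), (175, 0), (180, 0), (185, 0), (190, 10), (195, 20), (200, 0)]
brown in pan 161 [ 0.49126832 -0.1284795 ]
```

View pics/l.png

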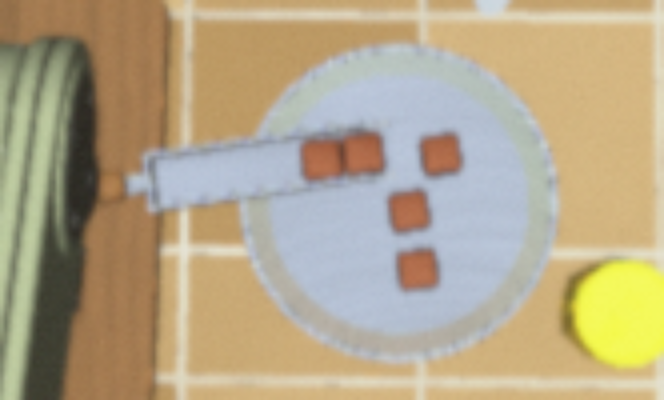

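Emit:
{"fn": "step_arm", "kwargs": {
  "series": [
    [[-0.0007, -0.0039, 0.005, 0.02], [-0.0013, -0.0079, 0.008, 0.04], [-0.002, -0.0118, 0.008, 0.06], [-0.0027, -0.0157, 0.005, 0.06], [-0.0034, -0.0197, 0, 0.06], [-0.0034, -0.0197, 0, 0.06], [-0.0034, -0.0197, 0, 0.06], [-0.0034, -0.0197, 0, 0.06], [-0.0034, -0.0197, 0, 0.06], [-0.0034, -0.0197, 0, 0.06], [-0.0034, -0.0197, 0, 0.06], [-0.0034, -0.0197, 0, 0.06]]
  ]
}}

```text
t: 23.18
eef_pos: [0.4681, -0.136, 0.2171]
ee_rot: [-3.137, -0.013, 2.395]
contact_force: [0.3, 0.1, -1.8]
opening: 0.173
grasp_force: 97.8
```

Emit:
{"fn": "step_arm", "kwargs": {
  "series": [
    [[-0.0034, -0.0197, 0, 0.06], [-0.0034, -0.0197, 0, 0.06], [-0.0034, -0.0197, 0, 0.06], [-0.0034, -0.0197, 0, 0.06], [-0.0034, -0.0197, 0, 0.06], [-0.0034, -0.0197, 0, 0.06], [-0.0034, -0.0197, 0, 0.06], [-0.0034, -0.0197, 0, 0.06], [-0.0034, -0.0197, 0, 0.06], [-0.0034, -0.0197, 0, 0.06], [-0.0027, -0.0157, 0, 0.06], [-0.002, -0.0118, 0, 0.06]]
  ]
}}

```text
t: 24.18
eef_pos: [0.4296, -0.3612, 0.217]
ee_rot: [-3.137, -0.013, 3.114]
contact_force: [-0.5, -0.3, -1.0]
opening: 0.169
grasp_force: 97.9
```

Emit:
{"fn": "step_arm", "kwargs": {
  "series": [
    [[-0.0013, -0.0079, 0, 0.02], [-0.0007, -0.0039, 0, 0.01], [0, 0, 0, 0], [0, 0, 0, 0], [0, 0, 0, 0]]
  ]
}}

```text
t: 24.6
eef_pos: [0.4279, -0.3713, 0.2171]
ee_rot: [-3.138, -0.012, 3.141]
contact_force: [-0.2, -0.6, -0.8]
opening: 0.169
grasp_force: 97.8
```

```bash
python3 cubes.py pics/m.png
```

```text
24.65 [ 0.4279 -0.3713  0.2171] [-3.138 -0.012  3.141] [-0.86  0.21  1.57 -0.01  1.37 -2.43] 0.17251351657429997
along scoop (from TCP): [(30, 3), (35, 0), (40, 0), (45, 0), (50, 0), (55, 0), (60, 0), (65, 0), (70, 0), (75, 0), (80, 0), (85, 0), (90, 0), (95, 0), (100, 0), (105, 0), (110, 0), (115, 0), (120, 0), (125, 9), (130, 29), (135, 20), (140, 30), (145, 18), (150, 23), (155, 25), (160, 20), (165, 18), (170, 0), (175, 0), (180, 0), (185, 0), (190, 0), (195, 0), (200, 0)]
brown in pan 188 [ 0.49767128 -0.12949894]
```

Both cubes still in the scoop. Now I'll lower it to z ≈ 0.007.

Emit:
{"fn": "step_arm", "kwargs": {
  "series": [
    [[0, 0, -0.006, 0], [0, 0, -0.012, 0], [0, 0, -0.018, 0], [0, 0, -0.022, 0], [0, 0, -0.024, 0], [0, 0, -0.024, 0], [0, 0, -0.024, 0], [0, 0, -0.022, 0], [0, 0, -0.018, 0], [0, 0, -0.014, 0], [0, 0, -0.008, 0], [0, 0, -0.005, 0]]
  ]
}}

```text
t: 25.65
eef_pos: [0.4266, -0.3708, 0.018]
ee_rot: [-3.14, -0.015, 3.141]
contact_force: [-1.1, 0.4, -0.7]
opening: 0.173
grasp_force: 97.8
```

Emit:
{"fn": "step_arm", "kwargs": {
  "series": [
    [[0, 0, -0.004, 0], [0, 0, -0.003, 0], [0, 0, -0.002, 0], [0, 0, 0, 0], [0, 0, 0, 0], [0, 0, 0, 0]]
  ]
}}

```text
t: 26.15
eef_pos: [0.4281, -0.3726, 0.0119]
ee_rot: [-3.136, -0.011, 3.14]
contact_force: [1.5, 0.0, -1.5]
opening: 0.165
grasp_force: 97.8
```

Emit:
{"fn": "step_arm", "kwargs": {
  "series": [
    [[0, 0, -0.001, 0], [0, 0, -0.001, 0], [0, 0, -0.001, 0], [0, 0, 0, 0], [0, 0, 0, 0]]
  ]
}}

```text
t: 26.57
eef_pos: [0.4278, -0.3723, 0.0084]
ee_rot: [-3.137, -0.012, 3.14]
contact_force: [-0.7, 0.5, -0.6]
opening: 0.17
grasp_force: 97.9
```

Emit:
{"fn": "step_arm", "kwargs": {
  "series": [
    [[0, 0, -0.001, 0], [0, 0, -0.001, 0], [0, 0, 0, 0], [0, 0, 0, 0]]
  ]
}}

```text
t: 26.9
eef_pos: [0.4281, -0.3726, 0.0067]
ee_rot: [-3.137, -0.011, 3.14]
contact_force: [-2.4, 0.3, 2.3]
opening: 0.17
grasp_force: 98.7
```

Emit:
{"fn": "step_arm", "kwargs": {
  "series": [
    [[0, 0, 0, 0], [0, 0, 0, 0], [0, 0, 0, 0], [0, 0, 0, 0], [0, 0, 0, 0], [0, 0, 0, 0]]
  ],
  "claw": 0.05,
  "force": 20
}}

```text
t: 27.4
eef_pos: [0.4276, -0.372, 0.006]
ee_rot: [-3.138, -0.013, 3.141]
contact_force: [-0.9, 0.3, 0.2]
opening: 0.587
grasp_force: 0.0
```

Emit:
{"fn": "step_arm", "kwargs": {
  "series": [
    [[0, 0, 0.005, 0], [0, 0, 0.015, 0], [0, 0, 0.025, 0], [0, 0, 0.03, 0], [0, 0, 0.03, 0], [0, 0, 0.03, 0], [0, 0, 0.03, 0], [0, 0, 0.02, 0], [0, 0, 0, 0], [0, 0, 0, 0]]
  ]
}}

```text
t: 28.23
eef_pos: [0.4284, -0.3729, 0.1931]
ee_rot: [-3.134, -0.01, 3.14]
contact_force: [0.2, 0.4, -1.3]
opening: 0.587
grasp_force: 0.0
```

```bash
python3 look.py pics/n.png
python3 - <<'E'
from h import *
S,T=capture("side"),capture("top")
cv2.imwrite("pics/o.png",np.vstack([cv2.resize(S["pixels"][170:370,190:390],(600,600))[:, :]]) if 0 else np.hstack([cv2.resize(S["pixels"][170:370,190:350],(400,500)),cv2.resize(T["pixels"][170:300,170:430],(400,200)).repeat(1,0) if 0 else cv2.copyMakeBorder(cv2.resize(T["pixels"][170:300,170:430],(400,200)),0,300,0,0,cv2.BORDER_CONSTANT)]))
E
```

```text
28.3333 [ 0.42693277 -0.37129067  0.18981641] [-0.16854067 -0.19889315  0.66004078] [-0.03569125  0.04111931 -0.0231969 ] 0.5819095365923995
scoop_mouth (array([ 0.6086, -0.3709, -0.0029]), 0.0175)
scoop_grip (array([ 0.4761, -0.3824,  0.0395]), 0.0994)
scoop (array([ 0.5371, -0.3752, -0.004 ]), 0.0021)
crop origins (np.int64(230), np.int64(237)) (np.int64(355), np.int64(185)) x6
```

View pics/o.png

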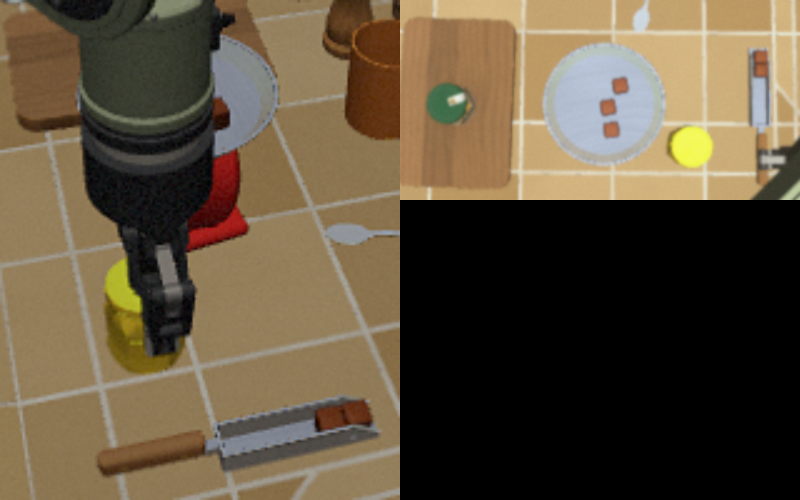

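The picture shows the jar on the board (top view, 448,103), three cubes in the pan (about 610,105), and the scoop flat on the tiles with two cubes near its mouth (345,413). The gripper is clear of everything, so I'm handing in.

```bash
python3 -c "
from workcell import *
print(close_job())"
```

```text
the job is handed in; nothing more can be done
None
```

I've handed the job in; no verdict came back. In the last pictures the honey jar stands on the board, three cubes are in the pan, and the scoop lies flat and released on the worktop with the other two. I slid the cubes out with short forward strokes and sudden stops, because the arm can't tilt the scoop.

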